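# Extend the bottle brush to its second stop and hold it ready

### The job

The tall flask is to be scrubbed, so get the telescoping bottle brush ready for it: squeeze the button in its handle and, while the rest holds back the brush head, pull the handle out to the second of its three stops, letting the button spring back out there so that the length is locked. Then lift the whole brush well clear of its rest, about a hand's breadth, roughly level and without knocking the dishes around it, and finish still holding it up there by the handle or rod, not on the button.

Things in the scene. Friction and masses are not known exactly. Their poses are not given: they have to be found in the camera images.
- brush: White plastic handle of the telescoping bottle brush, 225 mm long, 26 wide, 30 tall, lying level in the rest, axis 75 mm above the counter. Origin on its axis at the button; +x along the brush to the head (pull to -x), -y out of the button's side, +z up. It spans x = -165 to +60 mm. Whole brush about 0.2 kg; at the second stop it balances within 15 mm of the origin.
- brush_rod (a joint): How far (m) the notched flat steel rod with the head is drawn out of the handle: 0 parked; stops at 0.045, 0.090, 0.135. A stop locks both ways with 1.3 mm play. With the button pressed, or the catch riding on the rod between stops, it slides under a pull of 5 to 10 N (a locked stop resists over 60 N). Let the button go between two stops and the catch snaps into the next stop reached.
- brush_btn (a joint): How deep (m) the button is pressed: 0 out (locked in a stop), 0.0042 catch riding on the rod between stops, 0.0055 fully in. The notches are free beyond 0.0042. It takes 8 N; squeezing the handle across its 26 mm width with a finger pad over the button presses it flush.
- brush_button (a point): Middle of the button's outer face: a dark cap 14 by 13 mm, 5 mm proud of the handle's -y side (brush x = 0, y = -18 mm, level with the axis).
- brush_front_grip (a point): Point on the handle's axis 32 mm in front of the button (towards the head), where the handle can be gripped without touching the button; the handle ends 28 mm farther on.
- brush_tail (a point): Point on the axis 5 mm inside the tail end of the handle (brush x = -160 mm); it should end at least 125 mm above the counter.
- brush_head (a point): Middle of the white nylon bristles, on the axis: they are 43 mm across and 90 mm long, with a 26 mm wide plastic ferrule behind them. It moves with the rod.
- rest: Fixed steel brush rest: strip 262 x 38 mm on the counter with two forks of 5 mm plate, open at the top. Origin on the counter below the parked button, +x to the head. Front fork (x = +85 mm, tips 85 mm high, slot 18 mm) carries the 14 mm wide rod and holds back the ferrule, 3 mm ahead of it; rear fork (x = -145 mm, tips 78 mm high, slot 30 mm) carries the handle, which slides back through it.
- soup_spoon: White ceramic soup spoon, 135 mm long, 17 mm high, lying beside the rest. Origin under its bowl.
- tumbler: Glass tumbler standing upside down beside the rest, 68 mm wide, 100 mm high. Origin under its centre.
- sauce_bowl: Small white bowl, 96 mm wide, 38 mm high, beside the rest. Origin under its centre.
- flask: The tall metal flask, 75 mm wide, 228 mm high, standing on the counter. Origin under its centre.
- soap: Dish soap bottle, 62 mm wide, 170 mm high. Origin under its centre.
- steel_mug: Stainless steel mug, 76 mm wide, 80 mm high. Origin under its centre.
There are look-alikes about, which are no part of the job. What is shaped like the steel_mug but blue is not meant.

How it is judged (in metres and radians):
On the way, in this order (a step that is already met when the one before it is completed fails the run):
1. the button is squeezed in (value of joint brush_btn above 0.004 m and contact force between the fingers and brush above 2 N), for 0.1 s.
2. the handle is pulled out to the second stop (90 mm) and the button has sprung out there (value of joint brush_rod between 0.086 and 0.094 m and value of joint brush_btn below 0.002 m), for 0.2 s.
At the end, for the whole second after the job is handed in: Brush locked at its second stop (drawn out 86 to 94 mm, button out to within 2 mm), gripped with over 2 N, nearly still (under 0.05 m/s), head and tail both over 125 mm above the counter (50 mm above where they lay), touching neither rest nor dishes (all of step 2 and height (world z) of each of brush_head, brush_tail above 0.125 m and contact force between the fingers and brush above 2 N and linear speed of brush below 0.05 m/s and contact force between brush and rest below 0.2 N and contact force between brush and soup_spoon below 0.2 N and contact force between brush and tumbler below 0.2 N and contact force between brush and sauce_bowl below 0.2 N and contact force between brush and flask below 0.2 N and contact force between brush and soap below 0.2 N and contact force between brush and steel_mug below 0.2 N); the arm keeps its last pose, push and grip.
It fails at once if a dish near the rest (spoon, tumbler, sauce bowl) is shoved more than 30 mm or tipped over (distance of any of soup_spoon, tumbler, sauce_bowl from where it was at the start of the episode above 0.03 m or angle between any of soup_spoon, tumbler, sauce_bowl's own z axis and vertical above 0.5 rad).
It fails at once if the flask, soap bottle or mug is shoved more than 30 mm or tipped over (distance of any of flask, soap, steel_mug from where it was at the start of the episode above 0.03 m or angle between any of flask, soap, steel_mug's own z axis and vertical above 0.5 rad).
It also fails if it takes over 42 s, if anything falls off the work surface, if the arm or the gripper's body presses on something with over 40 N, if the wrist force passes 120 N, or if a joint passes its speed limit or range.

### The arm

A 6-joint arm with a two-finger parallel gripper is mounted at the origin on the work surface. World frame = base frame: x ahead of the robot, y to its left, z up, the work surface at z = 0. Lengths are in mm, angles in rad, forces in N, time in s.
With the tool pointing down it reaches from about 350 to 875 mm from the base axis. Payload 4.2 kg.
Tool frame: the origin (TCP) lies between the finger pads; the fingertips stand 25 mm ahead of it and the grasp point (between the pads) lies 6 mm ahead of it; z points along the fingers, y is the line along which they close (so a half turn about z gives the same grasp; the last joint's range is limited). The gripper opens to 85 mm and grips with 20 to 120 N. Pads are 22 mm wide; open, the fingers measure 114 mm over their backs; the gripper's body (76 mm by 85 mm) begins 54 mm behind the grasp point. The pads swing forward as they close: fully open they stand 13 mm farther back than shut.
Start: joints at [1.601, 0.385, 0.008, 0, -1.194, -0.259], TCP at [141.724, 608.698, 256.312] pointing down, gripper open.
Joint ranges: [-3.14, 3.14], [-1.21, 2.06], [-1.07, 1.41], [-3.16, 2.05], [-2.99, -0.16], [-3.1, 3.1]. Speed limits (rad/s): [2.79, 2.79, 3.14, 3.14, 3.14, 3.14].

### API

Orientations are given as a unit quaternion [x, y, z, w].
In Python, from bench import arm gives the robot as it stands.
- The arm moves only by the shell command python3 -m pendant 'ROWS'. ROWS is JSON, a list of rows, each a list of 7 numbers: the shift along the tool's x, y, z in m, then the turn, a rotation vector about the tool's x, y, z in degrees, then the finger opening in m, from 0 to 0.0854. In form: [[x, y, z, wx, wy, wz, fingers], ...]. A call has 1 to 12 rows; each row shifts and turns the commanded pose from where the row before left it, along the tool's axes as they then stand; what a row does not reach is not made up. A row lasts 1/10 s, in which the tool goes at most 50 mm and 8.59 degrees, less where a joint would pass 70% of its speed; a pose out of reach is approached as far as the arm can. A call is refused whole if a number of a shift passes 0.05 or a number of a turn 8.59, either way. A call with a gripper value outside its range is refused whole. The fingers move at their own pace and stop on an object; the grip force is fixed at half the most. Time passes only in rows, so rows that do not move let the fingers close. It gives the time, the measured TCP pose, the force, the opening and the grip force at its end, in the units of the state.
- arm.read_state(): the state, without advancing time (a new reading comes with each control period).
- arm.get_image(name): name is "scene" or "top"; returns a dict with "image" (420x560x3 uint8, red, green, blue), "fx", "fy", "cx", "cy" (pixels), "xyz" and "rotation" of the camera in the world. Camera axes: x right, y down, z forward; pixel columns grow to the right and rows downward; lengths in mm; the calibration is good to about 2 mm. A picture is of the moment at which its call begins. There is no depth.
- arm.job_done(): hands the job in; it is judged then, once.
The state is a dict: "clock": time; "joints": joint angles; "joint_vel": joint speeds; "joint_efforts": joint torques, N m; "position": TCP position; "ee_rot": TCP orientation; "contact_force": force on the tool from outside, world axes, zero at the start; "wrist_torque": the same for the moment, N m; "gripper_width": finger opening in mm; "grasp_force": force on a finger pad.
Only numpy, scipy, OpenCV 4.12 (cv2) and the standard library are available. Lean on these libraries where they do the work, as an engineer would, in place of code of your own. Each camera call takes 0.05 s, during which the arm holds its last target. There are 200 camera calls.

## Working session

There is one attempt and no reset: what is moved stays moved. The work goes in short steps, Python scripts to look and compute and a shell command to move; the robot and the scene stay as the last step left them, time stands still between calls to the robot, and variables do not carry over. Pictures are saved under pics/ and viewed, at most 10 in all, crops included, and the job is handed in when it is done.

```bash
mkdir -p pics; python3 - <<'E'
from bench import arm
import cv2,numpy as np
for n in("scene","top"):
    d=arm.get_image(n); cv2.imwrite(f"pics/{n}0.png",d["image"][:,:,::-1])
    print(n,d["fx"],d["fy"],d["cx"],d["cy"],np.round(d["xyz"],1),np.round(d["rotation"],4).tolist())
print(arm.read_state())
E
```

```text
scene 495.18847299150406 495.18847299150406 283.9998725296773 213.60925294711674 [1075.9 -650.4  984.6] [0.8872, 0.3063, -0.1121, -0.3262]
top 440.85017160745144 440.85017160745144 283.760162328943 218.31388904591614 [ 488.3   -3.4 1396.4] [-0.6995, 0.714, -0.0215, 0.0202]
{'clock': 0.1, 'joints': array([ 1.60062762e+00,  3.85460785e-01,  6.79014978e-03, -4.27126540e-04,
       -1.19405417e+00, -2.58578586e-01]), 'joint_vel': array([ 0.00112512, -0.00142429,  0.0026675 ,  0.00065247,  0.00033509,
        0.00105647]), 'joint_efforts': array([-1.10617275e-03, -3.93316877e+01,  1.88929421e+01,  4.19798389e+00,
       -2.63148715e-03,  1.81421832e-06]), 'position': array([141.61230391, 608.25631577, 255.35434148]), 'ee_rot': array([ 9.93456988e-01, -1.14202641e-01, -5.78828456e-05,  9.82757161e-04]), 'contact_force': array([-0.03341337,  1.39339058,  0.58690355]), 'wrist_torque': array([ 0.04406057, -0.02611033, -0.0414056 ]), 'grasp_force': 0.0, 'gripper_width': 85.08884850149038}
```

View pics/scene0.png

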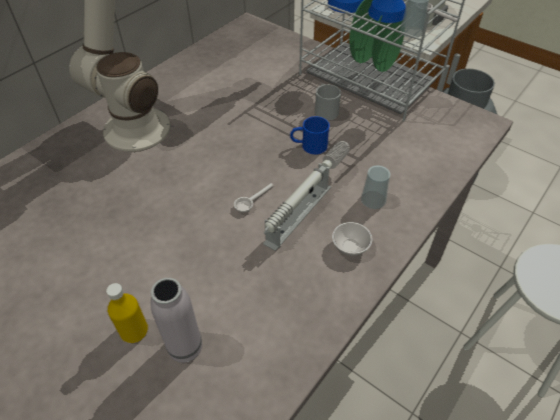

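View pics/top0.png

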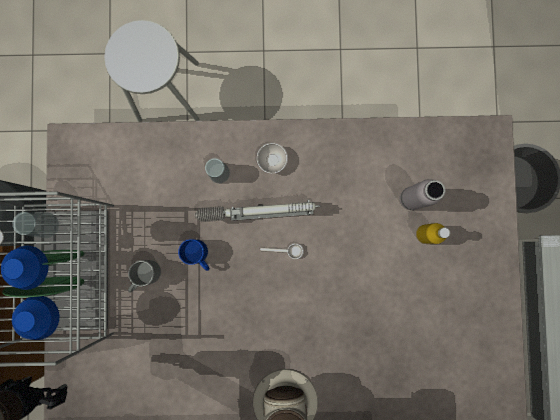

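```bash
python3 - <<'E'
import cv2,numpy as np
a=cv2.imread("pics/top0.png")[180:240,185:345]; b=cv2.imread("pics/scene0.png")[130:250,225:385]
cv2.imwrite("pics/z0.png",np.vstack([cv2.resize(a,None,fx=4,fy=4,interpolation=2),cv2.resize(b,None,fx=4,fy=4,interpolation=2)])[:600] if 0 else np.vstack([cv2.resize(a,(640,240),interpolation=2),cv2.resize(b[:90],(640,360),interpolation=2)]))
E
```

```text
(no output)
```

View pics/z0.png

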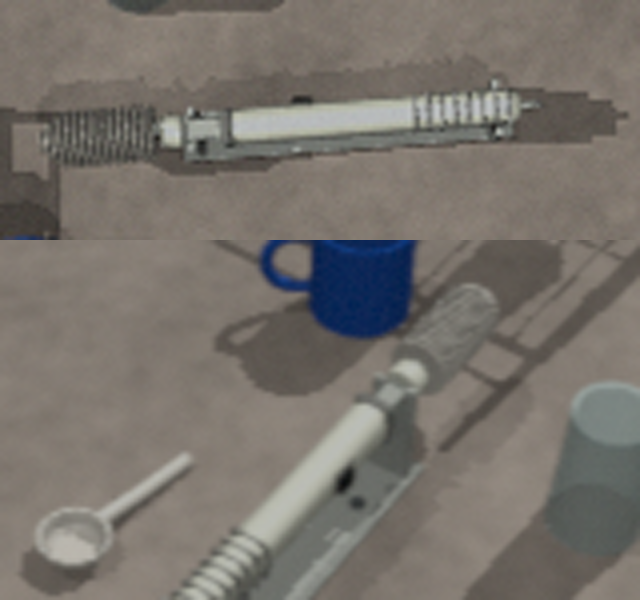

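The pictures show the brush lying along world y. The head is at top-view px (205,213), the tail at (315,207), and the dark button at about (260.5,205) on the +x side. Next I measure these.

```bash
cat > h.py <<'E'
from bench import arm
import cv2,numpy as np
from scipy.spatial.transform import Rotation as R
def rot(d): return R.from_quat(d["rotation"]).as_matrix()
def ray(d,u,v):
    return rot(d)@np.array([(u-d["cx"])/d["fx"],(v-d["cy"])/d["fy"],1.])
def plane(d,u,v,z):
    r=ray(d,u,v);c=np.array(d["xyz"]);return c+r*(z-c[2])/r[2]
def tri(d1,p1,d2,p2):
    a,b=ray(d1,*p1),ray(d2,*p2);c1,c2=map(np.array,(d1["xyz"],d2["xyz"]))
    s=np.linalg.lstsq(np.c_[a,-b],c2-c1,rcond=None)[0]
    P,Q=c1+a*s[0],c2+b*s[1];return (P+Q)/2,np.linalg.norm(P-Q)
def blobs(d,box,f):
    x0,y0,x1,y1=box;m=f(d["image"][y0:y1,x0:x1].astype(int)).astype(np.uint8)
    n,l,s,c=cv2.connectedComponentsWithStats(m)
    return [(c[i]+[x0,y0],s[i,4],np.argwhere(l==i)[:,::-1]+[x0,y0]) for i in range(1,n) if s[i,4]>=3]
E
python3 - <<'E'
from h import *
t=arm.get_image("top");s=arm.get_image("scene")
print(np.round(rot(t),3).tolist())
dark=lambda i:i.max(2)<45
bt=blobs(t,(250,198,272,208),dark);bs=blobs(s,(300,180,325,200),dark)
for n,b in(("top",bt),("sc",bs)):
    for c,a,_ in b: print(n,c,a)
for c,a,_ in bt:
    print("top z75",plane(t,*c,75))
    for c2,a2,_ in bs: print(tri(t,c,s,c2))
lt=lambda i:i.min(2)>150
for n,d,box in(("top",t,(225,195,330,220)),("sc",s,(255,150,345,240))):
    b=max(blobs(d,box,lt),key=lambda q:q[1]);p=b[2].astype(np.float32)
    vx,vy,x0,y0=cv2.fitLine(p,cv2.DIST_HUBER,0,.01,.01).ravel();k=(p-[x0,y0])@[vx,vy]
    e=[(x0+vx*q,y0+vy*q) for q in(k.min(),k.max())]
    P=[plane(d,*q,82) for q in e];print(n,b[1],np.round(e,1).tolist(),np.round(P,1).tolist(),np.linalg.norm(P[0]-P[1]))
    v=P[1]-P[0];print("ang",np.degrees(np.arctan2(v[1],v[0])))
E
```

```text
[[-0.021, -0.998, 0.059], [-1.0, 0.02, -0.002], [0.001, -0.059, -0.998]]
sc [310.90909091 189.72727273] 11
top 306 [[242.89999389648438, 211.0], [288.0, 207.60000610351562]] [[590.1, 115.3, 82.0], [597.6, -19.7, 82.0]] 135.2755921507145
ang -86.81620979884761
sc 412 [[270.79998779296875, 221.8000030517578], [317.8999938964844, 171.89999389648438]] [[594.9, -85.4, 82.0], [585.3, 118.9, 82.0]] 204.5231342919852
ang 92.69205240344664
```

```bash
python3 - <<'E'
from h import *
t=arm.get_image("top");s=arm.get_image("scene")
print(t["image"][200:210,254:268].max(2))
for d in(90,70):
  for c,a,_ in blobs(t,(250,198,272,207),lambda i:i.max(2)<d): print(d,c,a,plane(t,*c,75),tri(t,c,s,(310.9,189.7)))
print(plane(s,310.9,189.7,75))
# axis rows: light edges per column
for u in range(246,286,4):
    col=t["image"][200:222,u].min(1); r=np.where(col>125)[0]+200
    print(u,r.min(),r.max(),plane(t,u,r.min()-.5,75)[:2].round(1),plane(t,u,r.max()+.5,75)[:2].round(1))
for n,uv,d in(("tumbler",(216,160),t),("bowl",(272,158),t),("spoon",(296,250),t)):print(n,plane(d,*uv,40))
E
```

```text
[[ 99  98 105 105 107 106 105 107 107 103 107 103 105 105]
 [ 99  98 105 103 103 105 105 101  99 105 106 103 107 108]
 [ 98 103 104 103 103 108 105 104 106 107 104 103 106 106]
 [101 102 103 107 105 100  98 101 102 107 102 106 107 108]
 [103 105 105 103  64  45  49  53  63  92  99  99 104 105]
 [101  99 103  88  54  53  54  57  61  88 102 105 106 104]
 [104 109 113 117 126 134 138 136 135 157 165 170 172 173]
 [174 176 174 174 178 177 178 178 182 179 182 181 182 185]
 [183 187 186 187 184 190 191 189 188 189 184 187 187 186]
 [191 186 187 185 188 187 184 186 184 187 186 189 188 187]]
90 [260.         204.58333333] 12 [609.07212942  64.10784829  75.        ] (array([607.13139363,  62.54499332,  76.85582851]), np.float64(4.576670400779762))
70 [260.  204.5] 10 [609.32365927  64.1034738   75.        ] (array([607.29281811,  62.47034695,  77.03824585]), np.float64(4.765878561181608))
[604.54138553  62.35955912  75.        ]
246 208 214 [601.1 106.3] [580.  106.7]
250 207 214 [603.9  94.3] [579.8  94.7]
254 207 214 [603.7  82.2] [579.5  82.6]
258 207 217 [603.4  70.2] [570.3  70.8]
262 207 213 [603.2  58.2] [582.1  58.6]
266 206 213 [605.9  46.1] [581.8  46.6]
270 206 212 [605.7  34.1] [584.6  34.5]
274 205 212 [608.5  22. ] [584.3  22.5]
278 205 212 [608.2  10. ] [584.1  10.4]
282 205 211 [608.   -2.1] [586.9  -1.6]
tumbler [754.01417133 200.09990044  40.        ]
bowl [756.74907848  26.09332471  40.        ]
spoon [470.13722736 -42.13474301  40.        ]
```

```bash
python3 -m pendant '[[0,0,-0.05,0,0,0,0.085],[0,0,-0.05,0,0,0,0.085],[0.0113,0.0487,0,0,0,0,0.085],[0.0113,0.0487,0,0,0,0,0.085],[0.0113,0.0487,0,0,0,0,0.085],[0.0113,0.0487,0,0,0,0,0.085]]' | tail -c 700
python3 -m pendant '[[0.043,0.0195,0,0,0,0,0.085],[0.043,0.0195,0,0,0,0,0.085],[0.043,0.0195,0,0,0,0,0.085],[0.043,0.0195,0,0,0,0,0.085],[0.043,0.0195,0,0,0,0,0.085],[0.043,0.0195,0,0,0,0,0.085],[0.043,0.0195,0,0,0,0,0.085],[0.043,0.0195,0,0,0,0,0.085],[0.043,0.0195,0,0,0,0,0.085],[0.043,0.0195,0,0,0,0,0.085],[0.043,0.0195,0,0,0,0,0.085],[0.043,0.0195,0,0,0,0,0.085]]' | tail -c 700
python3 -m pendant '[[0,0,0.03,0,0,8.2,0.085],[0,0,0.03,0,0,8.2,0.085],[0,0,0.03,0,0,8.2,0.085],[0,0,0.03,0,0,8.2,0.085],[0,0,0,0,0,8.2,0.085],[0,0,0,0,0,8.2,0.085],[0,0,0,0,0,8.2,0.085],[0,0,0,0,0,8.2,0.085],[0,0,0,0,0,8.2,0.085],[0,0,0,0,0,0,0.085],[0,0,0,0,0,0,0.085]]' | tail -c 700
python3 - <<'E'
from h import *
s=arm.read_state();print(s["joints"].round(2),R.from_quat(s["ee_rot"]).as_matrix().round(4))
E
```

```text
clock: 0.9
position: [141.6, 406.7, 356.1]
ee_rot: [0.993, -0.114, 0.0, 0.0]
contact_force: [-1.1, -0.1, 1.5]
gripper_width: 84.9
grasp_force: 0.0
clock: 2.1
position: [592.4, 62.2, 356.3]
ee_rot: [0.993, -0.114, 0.0, -0.0]
contact_force: [0.5, 1.2, 0.8]
gripper_width: 84.9
grasp_force: 0.0
clock: 3.2
position: [591.0, 63.8, 236.3]
ee_rot: [0.727, -0.687, -0.0, 0.0]
contact_force: [-0.3, -0.5, -0.3]
gripper_width: 84.9
grasp_force: 0.0
[ 0.38  0.35 -0.1  -0.   -1.12 -0.32] [[ 5.690e-02 -9.984e-01 -1.000e-04]
 [-9.984e-01 -5.690e-02  0.000e+00]
 [-0.000e+00  1.000e-04 -1.000e+00]]
```

```bash
python3 -m pendant '[[0,0,0.04,0,0,0,0.085],[0,0,0.04,0,0,0,0.085],[0,0,0.04,0,0,0,0.085],[0,0,0.035,0,0,0,0.085],[0,0,0,0,0,0,0.085]]'
python3 - <<'E'
from h import *
s=arm.get_image("scene")["image"][130:250,215:375,::-1]
cv2.imwrite("pics/g1.png",cv2.resize(s,(800,600),interpolation=2))
E
```

```text
clock: 3.7
position: [587.5, 62.7, 76.3]
ee_rot: [0.726, -0.687, -0.003, 0.005]
contact_force: [-0.6, -0.4, -0.4]
gripper_width: 85.0
grasp_force: 0.0
```

View pics/g1.png

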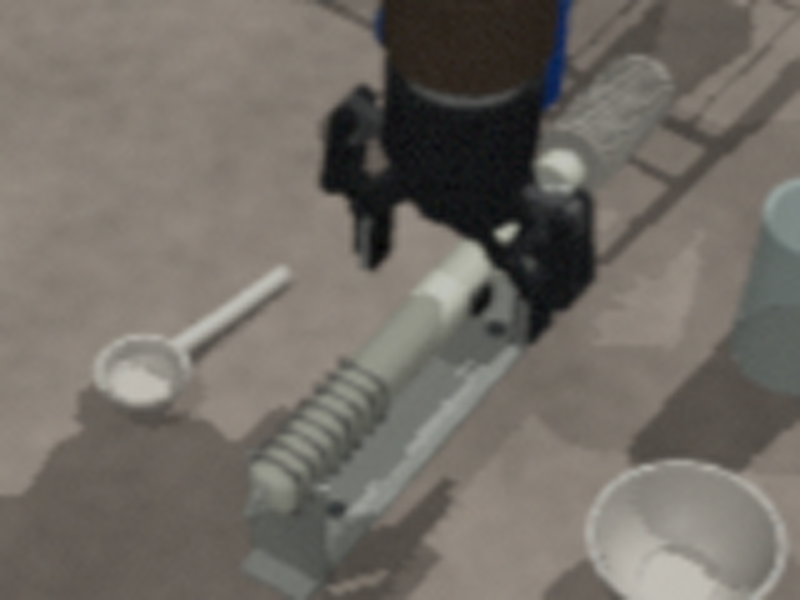

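The near finger tip is at crop px (540,335), and the button at (480,300) is still visible between the fingers. I project the expected pad points to check the alignment.

```bash
python3 -m pendant '[[0,0,0,0,0,0,0.085],[0,0,0,0,0,0,0.085]]'
python3 - <<'E'
from h import *
d=arm.get_image("scene");s=arm.read_state();p=s["position"];M=R.from_quat(s["ee_rot"]).as_matrix()
def pj(P):
    q=rot(d).T@(np.array(P)-d["xyz"]);return np.array([d["fx"]*q[0]/q[2]+d["cx"],d["fy"]*q[1]/q[2]+d["cy"]])
def z(P):return ((pj(P)-[215,130])*5).round()
print(p,M.round(3).tolist())
for y in(-57,-43,43,57):
  for x in(-11,11): print(y,x,z(p+M@[x,y,12]))
print("btn",z(p+M@[0,-18,0]))
E
```

```text
clock: 3.95
position: [592.7, 64.3, 83.9]
ee_rot: [0.726, -0.687, 0.001, -0.002]
contact_force: [1.0, 0.1, -0.2]
gripper_width: 85.0
grasp_force: 0.0
[592.42117114  64.2622462   83.73070284] [[0.055, -0.998, 0.004], [-0.999, -0.055, 0.001], [-0.001, -0.004, -1.0]]
-57 -11 [570. 324.]
-57 11 [546. 351.]
-43 -11 [546. 312.]
-43 11 [522. 339.]
43 -11 [404. 243.]
43 11 [380. 268.]
57 -11 [381. 232.]
57 11 [357. 257.]
btn [493. 288.]
```

```bash
python3 -m pendant '[[0.001,0.002,0.001,0,0,0,0.06],[0,0,0,0,0,0,0.04],[0,0,0,0,0,0,0.03],[0,0,0,0,0,0,0.02],[0,0,0,0,0,0,0.015],[0,0,0,0,0,0,0.015],[0,0,0,0,0,0,0.015],[0,0,0,0,0,0,0.015]]'
python3 -m pendant '[[0,0,0,0,0,0,0.015],[0,0,0,0,0,0,0.015],[0,0,0,0,0,0,0.015]]'
```

```text
clock: 4.8
position: [590.0, 62.8, 81.5]
ee_rot: [0.726, -0.688, 0.001, -0.001]
contact_force: [0.2, 0.1, 4.9]
gripper_width: 25.0
grasp_force: 58.9
clock: 5.1
position: [590.1, 62.8, 81.5]
ee_rot: [0.726, -0.688, 0.001, -0.001]
contact_force: [0.3, -0.2, 5.4]
gripper_width: 25.4
grasp_force: 58.9
```

The opening is 25.4 mm, so the button is pressed flush. I start the pull.

```bash
python3 -m pendant '[[0.004,0,0,0,0,0,0.015],[0.004,0,0,0,0,0,0.015],[0.006,0,0,0,0,0,0.015]]'
python3 -m pendant '[[0.008,0,0,0,0,0,0.015],[0.008,0,0,0,0,0,0.015],[0.008,0,0,0,0,0,0.015],[0.008,0,0,0,0,0,0.015]]'
python3 -m pendant '[[0.008,0,0,0,0,0,0.015],[0.008,0,0,0,0,0,0.015],[0.006,0,0,0,0,0,0.015],[0,0,0,0,0,0,0.015],[0,0,0,0,0,0,0.015]]'
python3 - <<'E'
from h import *
s=arm.get_image("scene")["image"][130:250,215:375,::-1]
cv2.imwrite("pics/g2.png",cv2.resize(s,(800,600),interpolation=2))
E
```

```text
clock: 5.4
position: [591.2, 50.1, 81.6]
ee_rot: [0.726, -0.687, 0.001, -0.002]
contact_force: [-0.3, 5.0, 6.1]
gripper_width: 25.3
grasp_force: 59.1
clock: 5.8
position: [592.9, 17.9, 81.5]
ee_rot: [0.726, -0.687, 0.001, -0.002]
contact_force: [0.1, 6.1, 5.6]
gripper_width: 25.6
grasp_force: 59.1
clock: 6.3
position: [594.2, -4.8, 81.6]
ee_rot: [0.726, -0.687, 0.001, -0.001]
contact_force: [0.4, 0.8, 5.3]
gripper_width: 25.5
grasp_force: 59.1
```

View pics/g2.png

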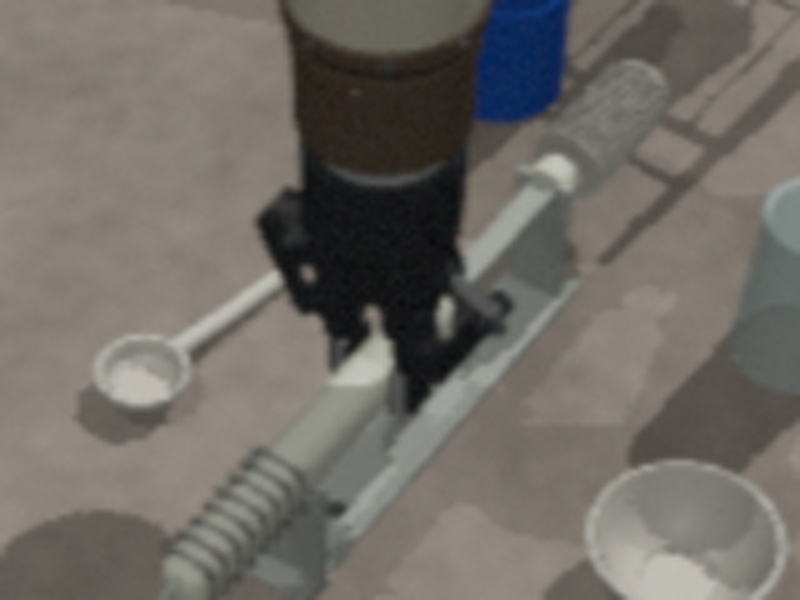

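The head is still against the fork at crop px (555,170), the rod is bare, and the pull was 67.6 mm, so the rod is out about 64.6 mm, between stops 1 and 2. I release and regrip at the front grip.

```bash
python3 -m pendant '[[0,0,0,0,0,0,0.055],[0,0,0,0,0,0,0.055],[0,0,0,0,0,0,0.055],[0,0,0,0,0,0,0.055],[-0.016,0,0,0,0,0,0.055],[-0.016,0,0,0,0,0,0.055],[0,0,0,0,0,0,0.055],[0,0,0,0,0,0,0.055]]'
python3 -m pendant '[[0,0,0,0,0,0,0.035],[0,0,0,0,0,0,0.025],[0,0,0,0,0,0,0.015],[0,0,0,0,0,0,0.015],[0,0,0,0,0,0,0.015],[0,0,0,0,0,0,0.015],[0,0,0,0,0,0,0.015],[0,0,0,0,0,0,0.015]]'
python3 -m pendant '[[0.003,0,0,0,0,0,0.015],[0.004,0,0,0,0,0,0.015],[0.004,0,0,0,0,0,0.015],[0.004,0,0,0,0,0,0.015]]'
```

```text
clock: 7.15
position: [591.0, 27.8, 80.3]
ee_rot: [0.727, -0.687, -0.0, 0.0]
contact_force: [0.0, 0.4, -0.9]
gripper_width: 55.0
grasp_force: 0.0
clock: 7.95
position: [591.2, 26.6, 80.5]
ee_rot: [0.726, -0.688, 0.0, -0.0]
contact_force: [-0.5, 0.2, 2.6]
gripper_width: 25.5
grasp_force: 59.6
clock: 8.35
position: [592.1, 13.4, 80.6]
ee_rot: [0.726, -0.688, -0.0, -0.001]
contact_force: [-2.1, 7.9, 2.4]
gripper_width: 25.3
grasp_force: 59.9
```

```bash
python3 -m pendant '[[0.003,0,0,0,0,0,0.015],[0.003,0,0,0,0,0,0.015],[0.003,0,0,0,0,0,0.015]]'
python3 -m pendant '[[0.002,0,0,0,0,0,0.015],[0.0015,0,0,0,0,0,0.015],[0,0,0,0,0,0,0.015]]'
```

```text
clock: 8.65
position: [592.6, 4.5, 80.5]
ee_rot: [0.726, -0.688, -0.0, -0.001]
contact_force: [-1.9, 9.9, 3.1]
gripper_width: 25.4
grasp_force: 59.9
clock: 8.95
position: [592.8, 0.3, 80.5]
ee_rot: [0.726, -0.688, -0.0, -0.001]
contact_force: [-0.7, 6.2, 2.9]
gripper_width: 25.3
grasp_force: 60.1
```

```bash
python3 -m pendant '[[0.0015,0,0,0,0,0,0.015],[0,0,0,0,0,0,0.015]]'; python3 -m pendant '[[0.0015,0,0,0,0,0,0.015],[0,0,0,0,0,0,0.015]]'
```

```text
clock: 9.15
position: [592.9, -1.5, 80.5]
ee_rot: [0.726, -0.688, 0.0, -0.001]
contact_force: [-0.8, 4.8, 3.3]
gripper_width: 25.0
grasp_force: 60.1
clock: 9.35
position: [592.9, -2.0, 80.5]
ee_rot: [0.726, -0.688, -0.0, -0.001]
contact_force: [-2.7, 9.1, 2.6]
gripper_width: 25.2
grasp_force: 60.2
```

```bash
python3 -m pendant '[[0.0015,0,0,0,0,0,0.015],[0,0,0,0,0,0,0.015]]'; python3 -m pendant '[[0.0015,0,0,0,0,0,0.015],[0,0,0,0,0,0,0.015]]'
```

```text
clock: 9.55
position: [593.0, -2.2, 80.5]
ee_rot: [0.726, -0.688, -0.001, -0.002]
contact_force: [-2.8, 14.3, 3.9]
gripper_width: 25.0
grasp_force: 60.2
clock: 9.75
position: [593.0, -2.4, 80.5]
ee_rot: [0.726, -0.687, -0.001, -0.002]
contact_force: [-3.9, 19.3, 4.4]
gripper_width: 25.1
grasp_force: 60.3
```

The force rose past 19 N with almost no motion, so stop 2 is locked. I take the load off the fork and lift.

```bash
python3 -m pendant '[[-0.003,0,0,0,0,0,0.015],[-0.003,0,0,0,0,0,0.015],[0,0,0,0,0,0,0.015]]'; python3 -m pendant '[[0,0,-0.004,0,0,0,0.015],[0,0,-0.008,0,0,0,0.015],[0,0,-0.01,0,0,0,0.015],[0,0,-0.01,0,0,0,0.015],[0,0,-0.01,0,0,0,0.015],[0,0,-0.01,0,0,0,0.015],[0,0,-0.01,0,0,0,0.015],[0,0,-0.01,0,0,0,0.015],[0,0,-0.01,0,0,0,0.015],[0,0,-0.006,0,0,0,0.015],[0,0,-0.003,0,0,0,0.015],[0,0,0,0,0,0,0.015]]'
python3 - <<'E'
from h import *
s=arm.get_image("scene")["image"][90:270,195:435,::-1]
cv2.imwrite("pics/g3.png",cv2.resize(s,(800,600),interpolation=2))
E
```

```text
clock: 10.05
position: [592.7, -0.7, 80.5]
ee_rot: [0.726, -0.688, 0.0, -0.0]
contact_force: [-0.3, 3.6, 3.2]
gripper_width: 25.4
grasp_force: 60.3
clock: 11.25
position: [592.6, -0.7, 171.7]
ee_rot: [0.726, -0.688, 0.0, -0.0]
contact_force: [-0.5, -0.0, -2.9]
gripper_width: 25.5
grasp_force: 59.7
```

View pics/g3.png

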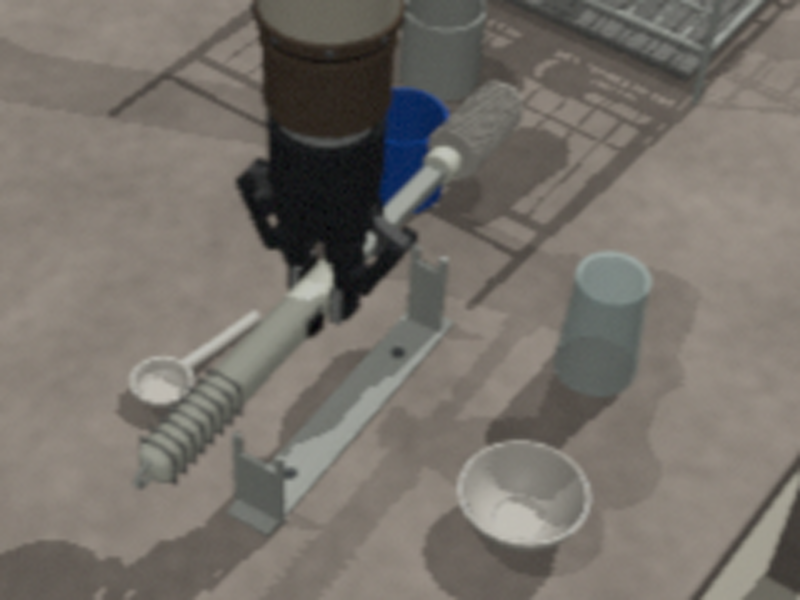

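The brush hangs clear of the rest. The tail is at crop px (158,460), the ferrule at (440,160), the head at (485,130), and the button at (315,322) stands out. I check heights and the drawn length numerically.

```bash
python3 - <<'E'
from h import *
d=arm.get_image("scene");c=np.array(d["xyz"]);a=np.radians(93.2);e=np.array([np.cos(a),np.sin(a),0]);o=np.array([592.6,-.7,171.7-6])
for n,p in(("tail",(160,458)),("button",(315,322)),("ferrule back",(432,168)),("ferrule front",(462,158)),("head",(485,130)),("headend",(508,103))):
    r=ray(d,195+p[0]*.3,90+p[1]*.3)
    nrm=np.array([-e[1],e[0],0]);off=o-(18*nrm if n=="button" else 0)
    P=c+r*(nrm@(off-c))/(nrm@r)
    print(n,P.round(),"brush x",((P-o)@e+32).round(1))
E
```

```text
tail [ 603. -186.  166.] brush x -153.9
button [613. -38. 175.] brush x -6.1
ferrule back [585. 140. 174.] brush x 172.5
ferrule front [582. 186. 151.] brush x 218.6
head [580. 219. 155.] brush x 252.1
headend [578. 254. 159.] brush x 286.7
```

```bash
python3 -m pendant '[[0,0,0,0,0,0,0.015],[0,0,0,0,0,0,0.015],[0,0,0,0,0,0,0.015],[0,0,0,0,0,0,0.015]]'
```

```text
clock: 11.75
position: [592.5, -0.8, 171.1]
ee_rot: [0.726, -0.688, -0.0, 0.0]
contact_force: [0.0, 0.1, -1.6]
gripper_width: 25.6
grasp_force: 59.7
```

Head and tail are both at about 155 to 165 mm, level, and the ferrule position fits 90 mm drawn. I hand it in.

```bash
python3 -c "
from bench import arm
print(arm.job_done())"
```

```text
the job is handed in; nothing more can be done
None
```

The job is handed in, though no verdict came back: the brush is locked at its second stop (about 90 mm drawn, button out by the camera) and held roughly level about 90 mm above its rest by the front grip, off the button.

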